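Level the pot stand on the niche shelf

TASK

Seat the silicone trivet flat in the corner brackets of the tilting pot stand, then stand the spirit level upright, squarely and centrally along the trivet; then take hold of the stand's foot knob, press it down firmly so that its sprung foot is squashed all the way, and turn it until the bubble rests between the two black lines. Finish while still holding the knob pressed down with the bubble centred, and leave the other things on the shelf where they are.

Things in the scene. Friction and masses are not known exactly. Their poses are not given: they have to be found in the camera images.
- stand: Pot stand: fixed wooden base 110 mm (x) by 320 mm (y), origin under it. It carries a steel tray 90 mm wide and 290 mm long (y), hinged at its +y end, with the foot knob near its -y end; the tray's top is 50 to 65 mm above the shelf. At the start the knob end stands 0.03 to 0.05 rad too high
- pocket (a point): Centre of the pocket's floor, on the tray's top; x across the tray, y along it towards the hinge, z out of it. Four L-shaped corner brackets, 8 mm high and 6 mm thick, leave 64 mm (x) by 124 mm (y) inside; between brackets each long side is open for 84 mm, so fingers can go down there beside the trivet
- foot: Foot knob, black plastic, 145 mm from the pocket's centre towards the pocket's -y. Origin on its axis at the tray's top, z up, y along its grip bar. A round skirt of 52 mm diameter reaches 15 mm above the origin; on it stands the grip bar, 12 mm thick (x), 46 mm long (y), up to 39 mm above the origin. The bar can be gripped from above
- foot_bar (a point): Centre of the knob's grip bar, 27 mm above the knob's origin. Turning it clockwise seen from above lowers this end of the tray: 0.025 rad of tilt, or 6 mm at the knob, per rad (follow it down). It stays where it is turned to (friction 0.12 N m). Levelling, while pressed, takes 0.5 to 1.4 rad clockwise from the start
- sprung (a joint): how far the sprung foot under the knob is squashed, as a tray angle in rad: 0 = not pressed, 0.016 = squashed all the way to the stop. Pushing the knob down squashes it: about 2 N to begin, 9 N in full, the knob sinking 4 mm; it springs back when let go. Over 0.012 counts as pressed (10 to 12 N is sure)
- trivet_mid (a point): Trivet: a dark hard-silicone block 56 mm (x) by 116 mm (y) by 16 mm (z), about 120 g. This point is its centre, 8 mm above its underside; z up, y along its length. It starts lying loose on the shelf to one side of the stand
- level_mid (a point): Spirit level: an aluminium block 24 mm (x) by 110 mm (y) by 36 mm high (z) with black ends, and on its top, in the middle, a clear vial 74 mm long lying along y that stands up to 45 mm above its underside; about 290 g. This point is the block's centre, 18 mm above its underside; z up, y along its length. It starts standing on the shelf on the other side of the stand
- bubble (a point): Centre of the white bubble (14 mm long) in the level's vial, 18 mm above the level's centre point. It slides along the level's y, up to 24 mm either side of the middle, towards the higher end: 1 mm per 0.001 rad of tilt, settling in 1.5 s. Two black lines with 20 mm between them mark the middle: it is between them when within 3 mm of the level's centre along y
- moka: red enamel moka pot, 95 mm wide, 180 mm high, bystander; origin under its centre
- cups: two stacked white espresso cups, 62 mm wide, 85 mm high, bystander; origin under their centre
- dispenser: glass sugar dispenser, 80 mm wide, 130 mm high, bystander; origin under its centre
- spoon: wooden spoon 200 mm long lying on the shelf, bystander
- tin: small steel sugar tin 74 x 94 x 54 mm, bystander; origin under its centre
- jug: small steel milk jug, 72 mm wide, 65 mm high, bystander; origin under its centre
There are look-alikes about, which are no part of the job. Several things look just like the part that bears level_mid: the one meant starts farthest from the robot's base. Of the things that look like the part that bears trivet_mid, the larger one is meant.

How it is judged:
On the way, in this order (a step that is already met when the one before it is completed fails the run):
1. the trivet lies flat in the stand's pocket (x of trivet_mid in the frame of pocket between -0.006 and 0.006 m and y of trivet_mid in the frame of pocket between -0.006 and 0.006 m and z of trivet_mid in the frame of pocket between 0.004 and 0.0105 m and angle between the y axis of trivet_mid and the y axis of pocket, either way round below 0.1 rad and angle between the z axis of trivet_mid and the z axis of pocket, either way round below 0.03 rad), for 0.2 s.
2. the spirit level stands squarely on the trivet (all of step 1 and x of level_mid in the frame of pocket between -0.014 and 0.014 m and y of level_mid in the frame of pocket between -0.014 and 0.014 m and z of level_mid in the frame of pocket between 0.031 and 0.037 m and angle between the y axis of level_mid and the y axis of pocket, either way round below 0.14 rad and angle between the z axis of level_mid and the z axis of pocket, either way round below 0.03 rad), for 0.3 s.
3. the foot is pressed and the bubble is between the lines (all of step 2 and value of joint sprung above 0.012 rad and contact force between the fingers and foot above 2 N and y of bubble in the frame of level_mid between -0.0035 and 0.0035 m), for 0.3 s.
At the end, for the whole second after the job is handed in: Through the last second: trivet flat in the pocket (6 mm, 0.1 rad); level upright on it, within 14 mm of the pocket centre each way and 0.14 rad of its length; fingers on the knob (over 2 N), foot squashed over 0.012 of 0.016 rad; bubble within 3.5 mm of the middle (all of step 3); the arm keeps its last pose, push and grip.
It fails at once if a bystander is pushed more than 30 mm away (distance of any of moka, cups, dispenser, spoon, tin, jug from where it was at the start of the episode above 0.03 m).
It fails at once if a bystander is knocked over (angle between any of moka, cups, dispenser, tin, jug's own z axis and vertical above 0.4 rad).
It also fails if it takes over 70 s, if anything falls off the work surface, if the arm or the gripper's body presses on something with over 40 N, if the wrist force passes 120 N, or if a joint passes its speed limit or range.

ROBOT

A 7-joint arm with a two-finger parallel gripper is mounted at the origin on the work surface. World frame = base frame: x ahead of the robot, y to its left, z up, the work surface at z = 0. Lengths are in m, angles in rad, forces in N, time in s.
With the tool pointing down it reaches from about 0.4 to 0.85 m from the base axis. Payload 4.5 kg.
Tool frame: the origin (TCP) lies between the finger pads; the fingertips stand 19 mm ahead of it and the grasp point (between the pads) is the TCP (r.tips_ahead is the distance from the TCP to the fingertips, in m); z points along the fingers, y is the line along which they close (so a half turn about z gives the same grasp; the last joint's range is limited). The gripper opens to 88 mm and grips with 3 to 60 N. Pads are 18 mm wide; open, the fingers measure 123 mm over their backs; the gripper's body (75 mm by 187 mm) begins 45 mm behind the grasp point.
Start: joints at [1.232, 0.689, -0.195, 1.565, 0.157, 0.902, -0.215], TCP at [0.228, -0.582, 0.258] pointing down, gripper open.
Joint ranges: [-3.01, 3.01], [-0.46, 2.08], [-1.47, 1.51], [0.13, 2.56], [-1, 4.14], [0.04, 2.09], [-2.66, 2.66]. Speed limits (rad/s): [2.57, 2.57, 3.14, 3.14, 3.14, 3.14, 3.14].

INTERFACE

Orientations are given as a unit quaternion [x, y, z, w].
In Python, from plant import r, cams, models gives the robot as it stands. The module is installed in compiled form; this text tells all that it offers.
- The arm moves only by the tool jog_arm, never from a script. Its arguments are lists of equal length, an entry for each row: "turn": the turn, a rotation vector about the tool's x, y, z in rad, a list of three; "translation": the shift along the tool's x, y, z in m, a list of three; "grip": the closure, from 0 (fully open) to 1 (shut). In form: {"turn": [[ax, ay, az], ...], "translation": [[tx, ty, tz], ...], "grip": [grip, ...]}. A call has 1 to 20 rows; each row is the pose to reach, as a shift and turn from the pose commanded when the call began, along the tool's axes at that moment; what a row does not reach only later rows make up. A row lasts 1/8 s, in which the tool goes at most 62.5 mm and 10.7 degrees, less where a joint would pass 70% of its speed; a pose out of reach is approached as far as the arm can. A call with a gripper value outside its range is refused whole. The fingers move at their own pace and stop on an object; "force" is the grip in N (left out, the last holds). Time passes only in rows, so rows that repeat a pose let the fingers close. It gives the time, the measured TCP pose, the force, the opening and the grip force at its end, in the units of the state.
- r.get_state(): the state, without advancing time (a new reading comes with each control period).
- cams.snapshot(name): name is "scene" or "top"; returns the picture (420x560x3 uint8, red, green, blue); there is no depth.
- cams.camera_params(name): a dict with "fx", "fy", "cx", "cy" (pixels), "eye" and "orientation" of the camera in the world. Camera axes: x right, y up, looking along -z (the intrinsics and any distortion apply to the point x, -y, -z); pixel columns grow to the right and rows downward; lengths in m; the calibration is good to about 2 mm. A picture is of the moment at which its call begins. camera_params takes no time and is no camera call.
- r.finish_job(): hands the job in; it is judged then, once.
Trained networks look in the newest picture that a camera, given by its name, has taken for a name from the list of things; names that differ only in an ending like _2 or _b are one class to them, and where a whole thing is asked for, a point or a joint stands for the part that bears it (a point fixed in the world has none). Each returns a list of dicts, best first, with "p" (0 to 1); they miss things now and then, are a little off and sometimes report something else, mostly with a low value. They report only what shows in the picture. A call takes as long as a camera call. They do not tell look-alikes from the thing itself.
- models.find_in(camera, name): "position" ([x, y, z] in m, in world coordinates, good to about 4 mm: the middle of the surface that is visible of it).
- models.masks_of(camera, name): "pixels" (420x560 bool, what is visible of it).
- models.place_of(camera, name): "position" ([x, y, z] in m, in world coordinates, good to about 4 mm: a listed point, or the origin of a listed thing).
The state is a dict: "clock": time; "q": joint angles; "qd": joint speeds; "joint_torque": joint torques, N m; "tool_pos": TCP position; "eef_rot": TCP orientation; "contact_force": force on the tool from outside, world axes, zero at the start; "moment": the same for the moment, N m; "opening": opening from 0.0 (shut) to 1.0 (fully open); "finger_force": force on a finger pad.
Only numpy, scipy, OpenCV 4.12 (cv2) and the standard library are available. Lean on these libraries where they do the work, as an engineer would, in place of code of your own. Each camera call takes 0.05 s, during which the arm holds its last target. There are 200 camera calls.

## Working session

There is one attempt and no reset: what is moved stays moved. The work goes in short steps, Python scripts to look and compute and a tool call to move; the robot and the scene stay as the last step left them, time stands still between calls to the robot, and variables do not carry over. Pictures are saved under pics/ and viewed, at most 10 in all, crops included, and the job is handed in when it is done.

Besides the shell and the picture viewer there is one more tool, called after "Call:" in YAML: its name, and indented under it one key for each argument. jog_arm: Moves the arm, as the interface text tells. Its arguments: {"type":"object","properties":{"turn":{"type":"array"},"translation":{"type":"array"},"grip":{"type":"array"},"force":{"type":"number"}},"required":["turn","translation","grip"]}

```bash
mkdir -p pics
cat > h.py <<'E'
import numpy as np, cv2
from scipy.spatial.transform import Rotation as R
from plant import r, cams, models
def save(n,f,crop=None,s=1):
    im=cams.snapshot(n)
    o=im if crop is None else im[crop[1]:crop[3],crop[0]:crop[2]]
    if s!=1:o=cv2.resize(o,None,fx=s,fy=s,interpolation=cv2.INTER_CUBIC)
    cv2.imwrite('pics/'+f,o[:,:,::-1]); return im
def proj(n,p):
    c=cams.camera_params(n); q=R.from_quat(c['orientation']).inv().apply(np.atleast_2d(p)-np.array(c['eye']))
    return np.c_[c['cx']+c['fx']*q[:,0]/-q[:,2], c['cy']-c['fy']*q[:,1]/-q[:,2]]
def back(n,uv,z):
    c=cams.camera_params(n); uv=np.atleast_2d(uv).astype(float)
    d=np.c_[(uv[:,0]-c['cx'])/c['fx'],-(uv[:,1]-c['cy'])/c['fy'],-np.ones(len(uv))]
    d=R.from_quat(c['orientation']).apply(d); e=np.array(c['eye'])
    return e+d*((z-e[2])/d[:,2])[:,None]
E
python3 - <<'E'
from h import *
np.set_printoptions(precision=4,suppress=True)
for n in('scene','top'):
    save(n,n+'0.png'); print({k:np.round(v,3) for k,v in cams.camera_params(n).items()})
for n in('top','scene'):
  for t in('stand','pocket','foot','foot_bar','trivet_mid','level_mid','bubble','moka','cups','dispenser','spoon','tin','jug'):
    print(n,t,[(np.round(d['position'],3).tolist(),round(d['p'],2),proj(n,d['position']).round()[0].tolist()) for d in models.place_of(n,t)])
s=r.get_state();print(s['clock'],s['tool_pos'],R.from_quat(s['eef_rot']).as_matrix(),s['opening'])
E
```

```text
{'fx': np.float64(426.636), 'fy': np.float64(426.636), 'cx': np.float64(278.629), 'cy': np.float64(211.234), 'eye': array([1.173, 0.419, 1.204]), 'orientation': array([0.147, 0.247, 0.825, 0.487])}
{'fx': np.float64(389.247), 'fy': np.float64(389.247), 'cx': np.float64(278.86), 'cy': np.float64(211.811), 'eye': array([0.455, 0.059, 1.092]), 'orientation': array([-0.028,  0.033,  0.714, -0.698])}
top stand [([0.526, 0.042, -0.001], 0.94, [282.0, 220.0]), ([0.455, 0.278, 0.004], 0.57, [198.0, 247.0])]
top pocket [([0.519, 0.072, 0.058], 0.69, [271.0, 222.0])]
top foot [([0.36, 0.139, -0.004], 0.67, [249.0, 281.0]), ([0.532, -0.063, 0.065], 0.6, [322.0, 215.0])]
top foot_bar [([0.528, -0.07, 0.094], 0.86, [326.0, 216.0]), ([0.521, 0.041, -0.001], 0.64, [283.0, 222.0])]
top trivet_mid [([0.456, 0.276, 0.002], 0.91, [199.0, 247.0]), ([0.338, 0.358, 0.006], 0.84, [169.0, 291.0])]
top level_mid [([0.502, -0.282, 0.018], 0.81, [400.0, 226.0]), ([0.33, -0.345, 0.019], 0.68, [426.0, 288.0])]
top bubble [([0.521, 0.072, 0.055], 0.69, [271.0, 221.0])]
top moka [([0.717, 0.314, -0.002], 0.68, [18
[... 863 characters left out ...]
6, 0.006], 0.53, [384.0, 219.0])]
scene level_mid [([0.326, -0.348, 0.02], 0.73, [208.0, 137.0]), ([0.501, -0.284, 0.016], 0.7, [196.0, 177.0]), ([0.561, 0.458, -0.003], 0.58, [387.0, 288.0])]
scene bubble []
scene moka [([0.715, 0.315, -0.001], 0.6, [322.0, 309.0])]
scene cups []
scene dispenser [([0.684, -0.32, 0.003], 0.97, [156.0, 213.0])]
scene spoon [([0.713, 0.004, 0.001], 0.81, [233.0, 262.0]), ([0.686, -0.317, 0.002], 0.65, [156.0, 214.0])]
scene tin [([0.353, 0.14, -0.001], 0.7, [322.0, 197.0])]
scene jug [([0.354, -0.177, -0.003], 0.9, [244.0, 163.0])]
1.4 [ 0.2276 -0.5821  0.2577] [[ 0.9313  0.3642  0.    ]
 [ 0.3642 -0.9313 -0.0001]
 [-0.      0.0001 -1.    ]] 1.0042301951658628
```

View pics/top0.png

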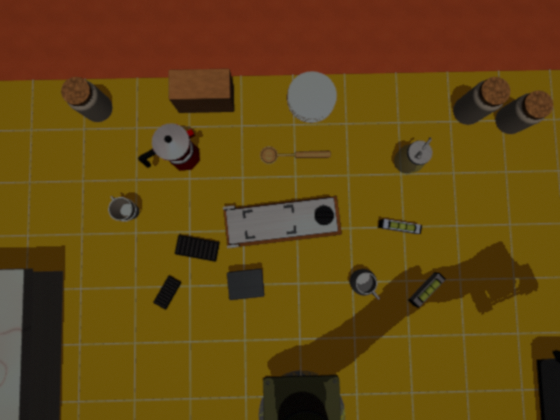

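View pics/scene0.png

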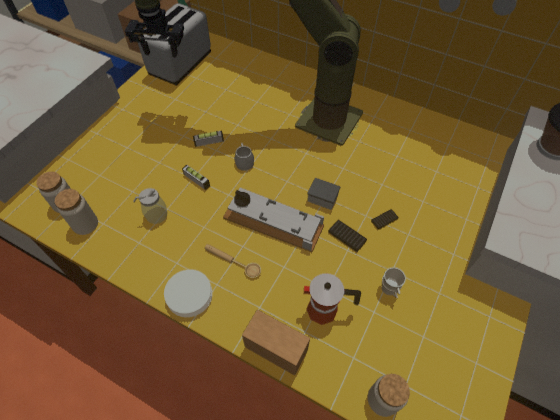

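The top picture shows two trivet look-alikes: A, ribbed, at about (197,247), and B, smaller, at (168,292). A fits because it is the larger. It also shows two levels: C at (400,226), 0.58 m from the base, and D at (428,290), 0.48 m away. C fits because it is the farthest. The stand is at (282,220) with its knob at (324,215). I'll confirm these in one enlarged crop and measure orientations from the masks.

```bash
cat > m.py <<'E'
from h import *
def rect(cam,name,z,near,minp=0.3):
    out=[]
    for d in models.masks_of(cam,name):
        m=d['pixels']
        if d['p']<minp or m.sum()<30: continue
        cs,_=cv2.findContours(m.astype('uint8'),cv2.RETR_EXTERNAL,cv2.CHAIN_APPROX_NONE)
        c=max(cs,key=cv2.contourArea)[:,0]
        P=back(cam,c,z)[:,:2]*1000
        (cx,cy),(w,h),a=cv2.minAreaRect(P.astype('float32'))
        if w>h: a+=90; w,h=h,w   # a+90 = dir of long side
        out.append((round(d['p'],2),round(cx),round(cy),round(w),round(h),'long dir deg',round((a+90)%180,1)))
    return [o for o in out if np.hypot(o[1]/1000-near[0],o[2]/1000-near[1])<.08]
E
python3 - <<'E'
from m import *
im=cams.snapshot('top'); im2=cams.snapshot('scene')
a=cv2.resize(im[200:320,140:240],None,fx=4,fy=4,interpolation=cv2.INTER_CUBIC)
b=cv2.resize(im[200:320,350:450],None,fx=4,fy=4,interpolation=cv2.INTER_CUBIC)
cv2.imwrite('pics/lk.png',cv2.convertScaleAbs(np.hstack([a,b])[:,:,::-1],alpha=1.6))
s=cv2.resize(im[180:260,210:350],None,fx=5.5,fy=5.5,interpolation=cv2.INTER_CUBIC)
cv2.imwrite('pics/st.png',cv2.convertScaleAbs(s[:,:,::-1],alpha=1.6))
for cam in('top','scene'):
  print(cam,'triv',rect(cam,'trivet_mid',.014,(.456,.276)))
  print('lev',rect(cam,'level_mid',.036,(.502,-.282)))
  print('stand',rect(cam,'stand',.05,(.525,.045)))
  print('foot',rect(cam,'foot',.09,(.53,-.07)))
E
```

```text
top triv [(0.64, 457, 281, 56, 117, 'long dir deg', 79.3)]
lev [(0.74, 501, -275, 27, 117, 'long dir deg', 79.7)]
stand [(0.67, 522, 44, 110, 307, 'long dir deg', 95.1)]
foot [(0.79, 531, -62, 51, 52, 'long dir deg', 133.4)]
scene triv [(0.62, 460, 279, 61, 114, 'long dir deg', 78.0)]
lev [(0.68, 514, -271, 43, 133, 'long dir deg', 80.6)]
stand [(0.73, 538, 51, 136, 317, 'long dir deg', 95.8)]
foot [(0.74, 543, -60, 45, 60, 'long dir deg', 31.1)]
```

View pics/lk.png

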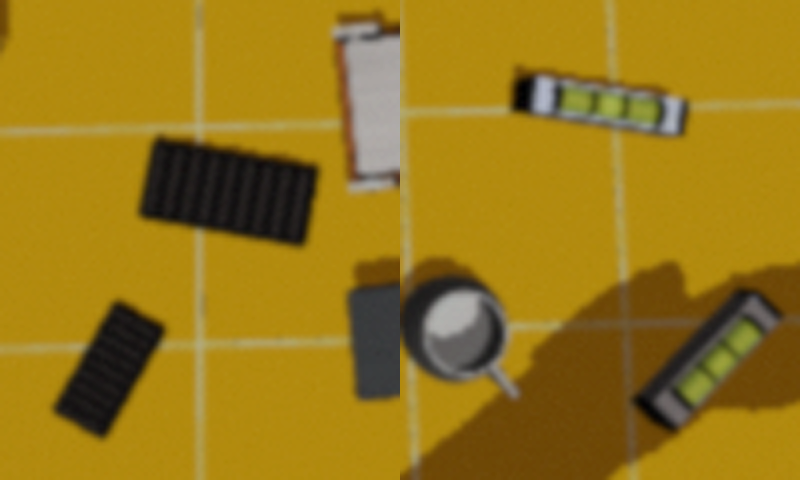

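View pics/st.png

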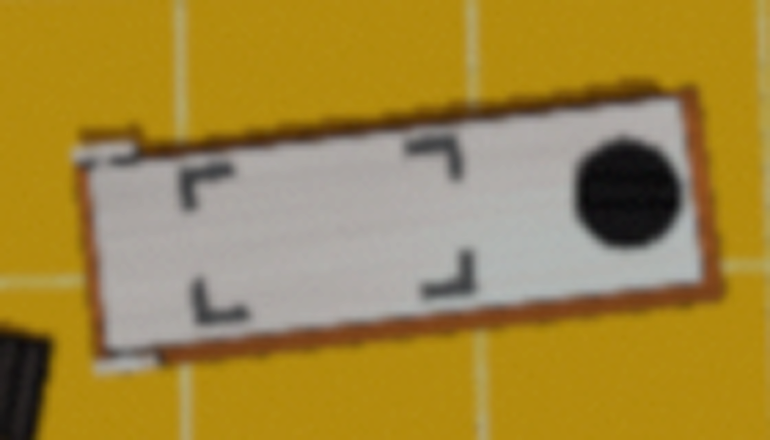

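The crops confirm the big trivet (top image (197,247)) and the far level (400,226). The stand's brackets and the knob show clearly. Next I'll measure the pocket from the bracket corners.

Run:
```python
from m import *
np.set_printoptions(precision=4,suppress=True)
o=lambda a:np.array([210,180])+np.array(a,float)/5.5-0.4
C=back('top',[o(p) for p in [(180,170),(460,139),(198,324),(476,291)]],.065)
print(C,C.mean(0)); TL,TR,BL,BR=C
print('len',np.linalg.norm(TL-TR),np.linalg.norm(BL-BR),'wid',np.linalg.norm(TL-BL),np.linalg.norm(TR-BR))
v=(TL+BL-TR-BR); print('dir',np.degrees(np.arctan2(v[1],v[0])))
print('knob',back('top',[o((630,192))],.085))
# trivet and level rect corners from crops (4x)
t=lambda a,x0:np.array([x0,200])+np.array(a,float)/4-0.4
T=back('top',[t(p,140) for p in [(155,137),(318,165),(140,216),(303,244)]],.016);print('triv',T.mean(0),np.linalg.norm(T[0]-T[1]),np.linalg.norm(T[0]-T[2]))
v=T[0]+T[2]-T[1]-T[3];print(np.degrees(np.arctan2(v[1],v[0])))
L=back('top',[t(p,350) for p in [(534,72),(688,100),(530,112),(682,135)] for p in [(p[0]-400,p[1])]],.036);print('lev',L.mean(0),np.linalg.norm(L[0]-L[1]),np.linalg.norm(L[0]-L[2]))
v=L[0]+L[2]-L[1]-L[3];print(np.degrees(np.arctan2(v[1],v[0])))
s=r.get_state();Rm=R.from_quat(s['eef_rot']).as_matrix()
print('to trivet',Rm.T@(np.array([.456,.278,.12])-s['tool_pos']))
```

```text
[[0.5498 0.148  0.065 ]
 [0.5618 0.0128 0.065 ]
 [0.4757 0.1404 0.065 ]
 [0.4884 0.007  0.065 ]] [0.5189 0.0771 0.065 ]
len 0.1356808212350856 0.1340057340666399 wid 0.0745290489515171 0.07361321520668893
dir 95.26996117946034
knob [[ 0.5328 -0.0659  0.085 ]]
triv [0.4558 0.2787 0.016 ] 0.11413972726116225 0.05490063374250465
79.00769038233909
lev [ 0.5012 -0.2819  0.036 ] 0.10614645525226232 0.027440595174435936
79.21504051354361
to trivet [ 0.5259 -0.7178  0.1377]
```

Call:
jog_arm:
  turn:
    - [0,0,-0.3]
    - [0,0,-0.6]
    - [0,0,-0.8]
    - [0,0,-1.006]
    - [0,0,-1.006]
    - [0,0,-1.006]
    - [0,0,-1.006]
    - [0,0,-1.006]
    - [0,0,-1.006]
    - [0,0,-1.006]
    - [0,0,-1.006]
    - [0,0,-1.006]
    - [0,0,-1.006]
    - [0,0,-1.006]
    - [0,0,-1.006]
    - [0,0,-1.006]
    - [0,0,-1.006]
    - [0,0,-1.006]
  translation:
    - [0.41,-0.303,0]
    - [0.41,-0.303,0]
    - [0.41,-0.303,0]
    - [0.41,-0.303,0]
    - [0.41,-0.303,0]
    - [0.41,-0.303,0]
    - [0.41,-0.303,0]
    - [0.41,-0.303,0]
    - [0.41,-0.303,0]
    - [0.526,-0.718,0]
    - [0.526,-0.718,0]
    - [0.526,-0.718,0]
    - [0.526,-0.718,0]
    - [0.526,-0.718,0]
    - [0.526,-0.718,0]
    - [0.526,-0.718,0]
    - [0.526,-0.718,0.138]
    - [0.526,-0.718,0.138]
  grip: [0,0,0,0,0,0,0,0,0,0,0,0,0,0,0,0,0,0]

```text
clock: 4.15
tool_pos: [0.4572, 0.2782, 0.1319]
eef_rot: [0.772, 0.636, 0.001, 0.0]
contact_force: [-0.0, -0.4, 0.1]
opening: 0.998
finger_force: 0.0
```

Call:
jog_arm:
  turn:
    - [0,0,0]
    - [0,0,0]
    - [0,0,0]
    - [0,0,0]
    - [0,0,0]
    - [0,0,0]
    - [0,0,0]
    - [0,0,0]
    - [0,0,0]
    - [0,0,0]
  translation:
    - [0,0,0.05]
    - [0,0,0.085]
    - [0,0,0.099]
    - [0,0,0.099]
    - [0,0,0.099]
    - [0,0,0.099]
    - [0,0,0.099]
    - [0,0,0.099]
    - [0,0,0.099]
    - [0,0,0.099]
  grip: [0,0,0,0,0.5,0.5,0.5,0.5,0.5,0.5]
  force: 25

```text
clock: 5.4
tool_pos: [0.4562, 0.2784, 0.0342]
eef_rot: [0.772, 0.636, 0.0, 0.0]
contact_force: [-0.6, -0.8, 5.9]
opening: 0.61
finger_force: 25.0
```

Call:
jog_arm:
  turn:
    - [0,0,0]
    - [0,0,0]
    - [0,0,0]
    - [0,0,0]
    - [0,0,0]
    - [0,0,0]
    - [0,0,0]
    - [0,0,0]
    - [0,0,0]
    - [0,0,0]
    - [0,0,0]
  translation:
    - [0,0,-0.005]
    - [0,0,-0.005]
    - [0,0,0]
    - [0,0,0.0115]
    - [0,0,0.0115]
    - [0,0,0.0115]
    - [0,0,0.0115]
    - [0,0,0.0115]
    - [0,0,0.0115]
    - [0,0,0.0115]
    - [0,0,0.0115]
  grip: [0,0,0,0,0,0.5,0.5,0.5,0.5,0.5,0.5]
  force: 25

```text
clock: 6.78
tool_pos: [0.4561, 0.2782, 0.0224]
eef_rot: [0.772, 0.636, 0.0, 0.0]
contact_force: [0.8, 0.4, 3.0]
opening: 0.633
finger_force: 25.0
```

Call:
jog_arm:
  turn:
    - [0,0,0]
    - [0,0,0]
    - [0,0,0]
    - [0,0,0]
    - [0,0,0]
  translation:
    - [0,0,-0.05]
    - [0,0,-0.11]
    - [0,0,-0.15]
    - [0,0,-0.15]
    - [0,0,-0.15]
  grip: [0.5,0.5,0.5,0.5,0.5]

```text
clock: 7.4
tool_pos: [0.4555, 0.2774, 0.1712]
eef_rot: [0.772, 0.636, -0.001, 0.0]
contact_force: [0.6, 0.0, -1.9]
opening: 0.63
finger_force: 25.0
```

Run:
```python
from m import *
im=cams.snapshot('top');im2=cams.snapshot('scene')
s=r.get_state();print(s['tool_pos'],s['opening'],s['contact_force'])
zt=s['tool_pos'][2]-.0062
print(rect('top','trivet_mid',zt,s['tool_pos'],.1),[ (d['p'],d['position']) for c in('top','scene') for d in models.place_of(c,'trivet_mid')])
u=proj('scene',s['tool_pos'])[0].astype(int);v=proj('top',s['tool_pos'])[0].astype(int);print(u,v)
f=lambda i,u:cv2.resize(i[max(0,u[1]-60):u[1]+60,max(0,u[0]-50):u[0]+50],(400,480),interpolation=cv2.INTER_CUBIC)
cv2.imwrite('pics/g.png',cv2.convertScaleAbs(np.hstack([f(im,v),f(im2,u)])[:,:,::-1],alpha=1.6))
Rm=R.from_quat(s['eef_rot']).as_matrix()
print('move',Rm.T@(np.array([.519,.075,.15])-s['tool_pos']))
```

```text
[0.45510289 0.27735435 0.17052993] 0.6310899260182093 [ 0.03810651  0.64704885 -1.28209426]
[(0.82, 449, 244, 47, 54, 'long dir deg', 170.1)] [(0.83, [0.4557, 0.278, 0.1548]), (0.78, [0.4559, 0.273, 0.1552]), (0.63, [0.3389, 0.3602, 0.0051])]
[354 206] [183 247]
move [-0.18640609  0.10134396  0.0208272 ]
```

View pics/g.png

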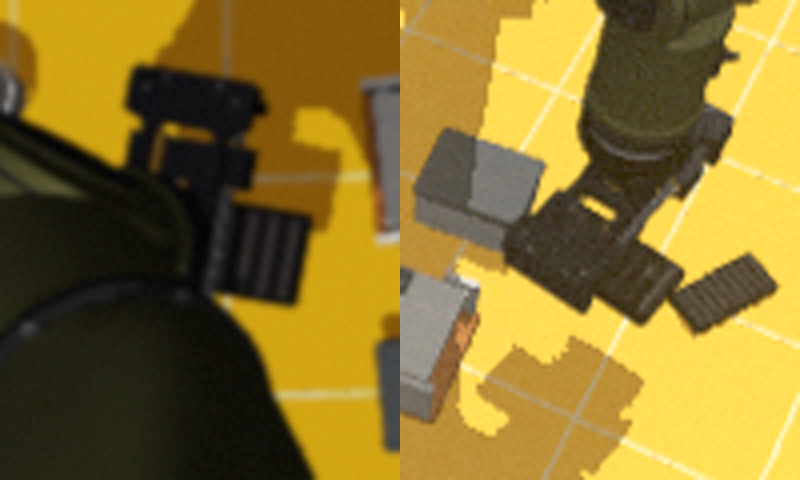

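Run:
```python
from m import *
s=r.get_state();Rm=R.from_quat(s['eef_rot']).as_matrix();p=np.array(s['tool_pos'])
B=back('top',[(210.6,240.4),(206.9,262.4)],.163)
print('edge in tool frame (expect x=-.058,y=+-.028)',(B-p)@Rm)
print('move',Rm.T@(np.array([.519,.075,.115])-p))
```

```text
edge in tool frame (expect x=-.058,y=+-.028) [[-0.05783256  0.0272727   0.0079796 ]
 [-0.05871388 -0.02524412  0.00807134]]
move [-0.18690961  0.10118451  0.05609607]
```

Call:
jog_arm:
  turn:
    - [0,-0.02,-0.14]
    - [0,-0.04,-0.285]
    - [0,-0.04,-0.285]
    - [0,-0.04,-0.285]
    - [0,-0.04,-0.285]
    - [0,-0.04,-0.285]
    - [0,-0.04,-0.285]
    - [0,-0.04,-0.285]
    - [0,-0.04,-0.285]
  translation:
    - [-0.06,0.03,0]
    - [-0.11,0.06,0]
    - [-0.16,0.085,0]
    - [-0.186,0.101,0]
    - [-0.186,0.101,0.03]
    - [-0.186,0.101,0.056]
    - [-0.186,0.101,0.056]
    - [-0.186,0.101,0.056]
    - [-0.186,0.101,0.056]
  grip: [0.5,0.5,0.5,0.5,0.5,0.5,0.5,0.5,0.5]

```text
clock: 8.78
tool_pos: [0.5203, 0.0767, 0.1171]
eef_rot: [0.673, 0.739, -0.015, 0.013]
contact_force: [-0.7, -0.5, -1.0]
opening: 0.632
finger_force: 25.0
```

Run:
```python
from m import *
im=cams.snapshot('top');im2=cams.snapshot('scene')
s=r.get_state();p=np.array(s['tool_pos']);Rm=R.from_quat(s['eef_rot']).as_matrix();print(p,s['contact_force'],Rm)
for c in('top','scene'):
  for n in('pocket','trivet_mid','foot_bar'): print(c,n,[(round(d['p'],2),np.round(d['position'],4)) for d in models.place_of(c,n)])
f=lambda i,u:cv2.resize(i[u[1]-50:u[1]+50,u[0]-40:u[0]+40],(400,500),interpolation=cv2.INTER_CUBIC)
cv2.imwrite('pics/h.png',cv2.convertScaleAbs(np.hstack([f(im,(270,215)),f(im2,(280,205))])[:,:,::-1],alpha=1.4))
```

```text
[0.52015535 0.07649407 0.11699494] [ 0.13100266 -0.07754523 -2.04693187] [[-9.28933944e-02  9.95675949e-01 -4.70971063e-04]
 [ 9.94900633e-01  9.28023746e-02 -3.95025306e-02]
 [-3.92880124e-02 -4.13809356e-03 -9.99219359e-01]]
top pocket [(0.65, array([ 0.5262, -0.0697,  0.0924]))]
top trivet_mid [(0.62, array([0.3376, 0.3579, 0.0036]))]
top foot_bar [(0.66, array([ 0.5262, -0.0694,  0.087 ]))]
scene pocket [(0.92, array([0.5229, 0.0737, 0.055 ])), (0.55, array([ 0.3543, -0.1731, -0.0034]))]
scene trivet_mid [(0.8, array([0.3389, 0.3627, 0.0054])), (0.74, array([ 0.5045, -0.2842,  0.0163])), (0.56, array([0.5219, 0.0713, 0.1041]))]
scene foot_bar [(0.63, array([ 0.532 , -0.0657,  0.0903]))]
```

View pics/h.png

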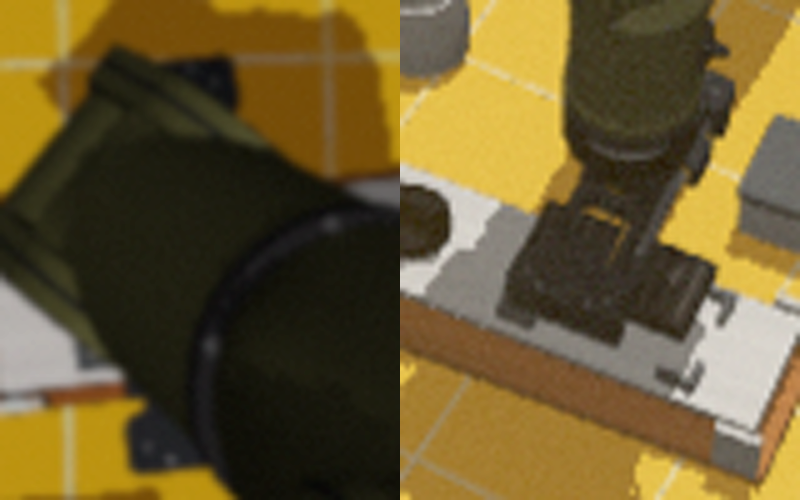

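Call:
jog_arm:
  turn:
    - [0,0,0]
    - [0,0,0]
    - [0,0,0]
    - [0,0,0]
    - [0,0,0]
    - [0,0,0]
  translation:
    - [-0.001,-0.001,0.012]
    - [-0.001,-0.001,0.02]
    - [-0.001,-0.001,0.027]
    - [-0.001,-0.001,0.032]
    - [-0.001,-0.001,0.034]
    - [-0.001,-0.001,0.034]
  grip: [0.5,0.5,0.5,0.5,0.5,0.5]

```text
clock: 9.93
tool_pos: [0.5187, 0.0739, 0.0822]
eef_rot: [0.673, 0.739, -0.015, 0.013]
contact_force: [-0.2, -0.1, -1.2]
opening: 0.633
finger_force: 25.0
```

Call:
jog_arm:
  turn:
    - [0,0,0]
    - [0,0,0]
    - [0,0,0]
    - [0,0,0]
  translation:
    - [0,0,0.001]
    - [0,0,0.002]
    - [0,0,0.003]
    - [0,0,0.003]
  grip: [0.5,0.5,0.5,0.5]

```text
clock: 10.42
tool_pos: [0.5187, 0.0738, 0.0793]
eef_rot: [0.673, 0.739, -0.015, 0.013]
contact_force: [0.3, 0.1, -0.9]
opening: 0.631
finger_force: 25.0
```

Call:
jog_arm:
  turn:
    - [0,0,0]
    - [0,0,0]
    - [0,0,0]
    - [0,0,0]
  translation:
    - [0,0,0.001]
    - [0,0,0.002]
    - [0,0,0.003]
    - [0,0,0.003]
  grip: [0.5,0.5,0.5,0.5]

```text
clock: 10.92
tool_pos: [0.519, 0.0736, 0.0776]
eef_rot: [0.673, 0.739, -0.015, 0.013]
contact_force: [-2.4, -1.1, 12.7]
opening: 0.632
finger_force: 25.0
```

Call:
jog_arm:
  turn:
    - [0,0,0]
    - [0,0,0]
    - [0,0,0]
    - [0,0,0]
    - [0,0,0]
    - [0,0,0]
    - [0,0,0]
    - [0,0,0]
    - [0,0,0]
  translation:
    - [0,0,-0.001]
    - [0,0,-0.001]
    - [0,0,-0.002]
    - [0,0,-0.05]
    - [0,0,-0.1]
    - [0,0,-0.15]
    - [-0.06,0,-0.15]
    - [-0.12,0,-0.15]
    - [-0.18,0,-0.15]
  grip: [0.1,0.1,0.1,0.1,0.1,0.1,0.1,0.1,0.1]

```text
clock: 12.05
tool_pos: [0.5357, -0.1013, 0.2335]
eef_rot: [0.673, 0.739, -0.015, 0.013]
contact_force: [0.9, -0.8, 0.0]
opening: 0.901
finger_force: 0.0
```

Run:
```python
from m import *
im=cams.snapshot('top');im2=cams.snapshot('scene')
s=r.get_state();p=np.array(s['tool_pos']);Rm=R.from_quat(s['eef_rot']).as_matrix();print(p,s['contact_force'])
for c in('top','scene'):
  for n in('pocket','trivet_mid'): print(c,n,[(round(d['p'],2),np.round(d['position'],4)) for d in models.place_of(c,n)])
f=lambda i,u:cv2.resize(i[u[1]-40:u[1]+40,u[0]-50:u[0]+50],(500,400),interpolation=cv2.INTER_CUBIC)
g=cv2.resize(im2[175:255,220:330],(660,480))
cv2.imwrite('pics/t.png',cv2.convertScaleAbs(g[:,:,::-1],alpha=1.5))
# goal pose above level: tool y at -11 deg
for y in(-10.8,169.2):
  a=np.radians(y);G=np.c_[[-np.sin(a),np.cos(a),0],[np.cos(a),np.sin(a),0],[0,0,-1]]
  G[:,0]=np.cross(G[:,1],G[:,2])
  print(y,'turn',R.from_matrix(Rm.T@G).as_rotvec(),'move',Rm.T@(np.array([.502,-.282,.12])-p))
```

```text
[ 0.53492372 -0.10910935  0.23262082] [ 0.20507218  0.98050882 -0.44454945]
top pocket [(0.48, array([ 0.3592,  0.1406, -0.0036]))]
top trivet_mid [(0.91, array([0.5194, 0.0721, 0.0594])), (0.71, array([0.3364, 0.3574, 0.0047])), (0.45, array([ 0.5239,  0.0398, -0.0025])), (0.23, array([0.5187, 0.0733, 0.0576]))]
scene pocket [(0.91, array([0.521 , 0.0724, 0.0551]))]
scene trivet_mid [(0.78, array([0.5183, 0.0713, 0.0654])), (0.65, array([0.34  , 0.3596, 0.0066])), (0.52, array([ 0.4993, -0.2832,  0.0175]))]
-10.8 turn [-0.0015775   0.04608972  0.26802665] move [-0.16444054 -0.04566556  0.12055108]
169.2 turn [-6.66147716e-02 -2.28000994e-03 -2.87281679e+00] move [-0.16444054 -0.04566556  0.12055108]
```

View pics/t.png

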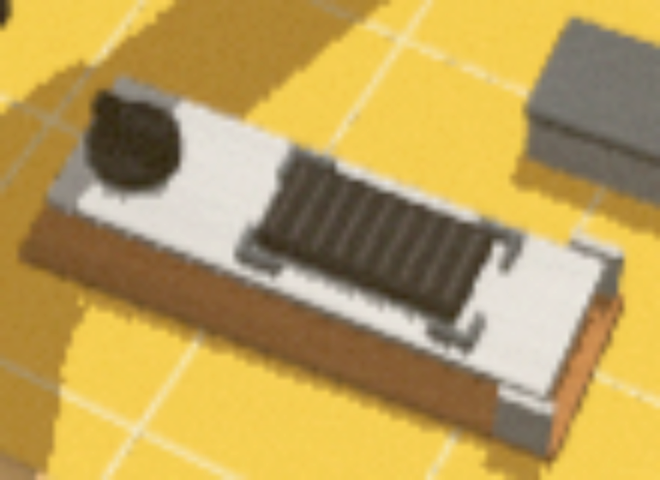

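Run:
```python
from m import *
np.set_printoptions(precision=4,suppress=True)
im=cams.snapshot('top')
print(rect('top','trivet_mid',.0715,(.519,.075)))
q=lambda a:np.array([220,175])+np.array(a,float)/6-.5
a=np.radians(95.27);Y=np.array([np.cos(a),np.sin(a)]);X=np.array([Y[1],-Y[0]])
c0=np.array([.519,.0755])
for n,pts,z in(('trivet +y top corners',[(496,238),(460,320)],.0693),('triv -y top',[(292,163),(255,236)],.0738),('brk +y outer tops',[(522,236),(468,350)],.061)):
  P=back('scene',[q(p) for p in pts],z)[:,:2]; print(n,P,'pocket xy',(P-c0)@np.c_[X,Y])
# top image crop rectified in pocket plane, 0.25 mm... 
g=np.mgrid[80:-81:-1,-50:51].reshape(2,-1)  # y rows, x cols (mm)
W=np.c_[c0+ (g[1][:,None]*X+g[0][:,None]*Y)/1000, .0715-.04*g[0]/1000]
uv=proj('top',W).astype('float32').reshape(161,101,2)
I=cv2.cvtColor(cv2.remap(im,uv[...,0],uv[...,1],cv2.INTER_CUBIC),cv2.COLOR_RGB2GRAY)
print('along y (mid x), y=80..-80 step2:',I[::2,40:61].mean(1).astype(int))
print('across x -50..50 step2',I[60:100,::2].mean(0).astype(int))
```

```text
[(0.67, 520, 74, 56, 113, 'long dir deg', 95.0)]
trivet +y top corners [[0.4912 0.1302]
 [0.5452 0.137 ]] pocket xy [[-0.0227  0.057 ]
 [ 0.0318  0.0589]]
triv -y top [[0.5042 0.0137]
 [0.5543 0.0198]] pocket xy [[-0.0204 -0.0602]
 [ 0.03   -0.0587]]
brk +y outer tops [[0.4783 0.1396]
 [0.5547 0.147 ]] pocket xy [[-0.0346  0.0676]
 [ 0.0421  0.0679]]
along y (mid x), y=80..-80 step2: [127 127 128 127 127 127 127 128 128 127 118  93  59  32  23  25  24  19
  14  14  20  25  25  20  15  13  18  24  26  23  17  14  17  23  27  24
  18  14  16  22  26  25  19  14  14  20  26  27  21  15  13  18  25  27
  24  18  14  17  24  28  25  19  14  15  22  27  25  22  33  66 102 123
 131 133 133 132 132 133 133 133 133]
across x -50..50 step2 [ 60  64  80 104 124 130 131 130 128 123 107  73  37  19  17  19  20  20
  20  20  20  20  20  20  20  20  20  20  19  20  20  20  19  19  20  19
  17  20  36  67 101 122 128 129 128 121 102  71  47  44  55]
```

Call:
jog_arm:
  turn:
    - [0,0.023,0.13]
    - [0,0.046,0.268]
    - [0,0.046,0.268]
    - [0,0.046,0.268]
    - [0,0.046,0.268]
    - [0,0.046,0.268]
    - [0,0.046,0.268]
    - [0,0.046,0.268]
  translation:
    - [-0.06,-0.02,0]
    - [-0.12,-0.035,0]
    - [-0.164,-0.046,0.02]
    - [-0.164,-0.046,0.07]
    - [-0.164,-0.046,0.12]
    - [-0.164,-0.046,0.12]
    - [-0.164,-0.046,0.12]
    - [-0.164,-0.046,0.12]
  grip: [0,0,0,0,0,0,0,0]

```text
clock: 13.45
tool_pos: [0.5066, -0.2716, 0.1223]
eef_rot: [0.766, 0.643, 0.003, -0.001]
contact_force: [0.8, -0.8, 1.3]
opening: 1.001
finger_force: 0.0
```

Run:
```python
from m import *
s=r.get_state();p=np.array(s['tool_pos']);Rm=R.from_quat(s['eef_rot']).as_matrix();print(p,Rm,Rm.T@(np.array([.502,-.282,.026])-p))
```

```text
[ 0.50655602 -0.27155744  0.1223383 ] [[ 0.1732755   0.98486661  0.00365401]
 [ 0.98485987 -0.17329137  0.00459715]
 [ 0.00516079  0.00280211 -0.99998276]] [-0.01157109 -0.00294742  0.09627199]
```

Call:
jog_arm:
  turn:
    - [0.003,-0.005,0.014]
    - [0.003,-0.005,0.014]
    - [0.003,-0.005,0.014]
    - [0.003,-0.005,0.014]
    - [0.003,-0.005,0.014]
    - [0.003,-0.005,0.014]
    - [0.003,-0.005,0.014]
    - [0.003,-0.005,0.014]
    - [0.003,-0.005,0.014]
    - [0.003,-0.005,0.014]
    - [0.003,-0.005,0.014]
  translation:
    - [-0.012,-0.003,0.02]
    - [-0.012,-0.003,0.06]
    - [-0.012,-0.003,0.085]
    - [-0.012,-0.003,0.096]
    - [-0.012,-0.003,0.096]
    - [-0.012,-0.003,0.096]
    - [-0.012,-0.003,0.096]
    - [-0.012,-0.003,0.096]
    - [-0.012,-0.003,0.096]
    - [-0.012,-0.003,0.096]
    - [-0.012,-0.003,0.096]
  grip: [0,0,0,0,0.9,0.9,0.9,0.9,0.9,0.9,0.9]
  force: 25

```text
clock: 14.82
tool_pos: [0.5001, -0.2825, 0.0241]
eef_rot: [0.771, 0.637, -0.001, -0.002]
contact_force: [0.0, -0.5, 0.8]
opening: 0.273
finger_force: 25.0
```

Call:
jog_arm:
  turn:
    - [0,0,0]
    - [0,0,0]
    - [0,0,-0.1]
    - [0,-0.04,-0.281]
    - [0,-0.04,-0.281]
    - [0,-0.04,-0.281]
    - [0,-0.04,-0.281]
    - [0,-0.04,-0.281]
    - [0,-0.04,-0.281]
    - [0,-0.04,-0.281]
    - [0,-0.04,-0.281]
    - [0,-0.04,-0.281]
  translation:
    - [0,0,-0.05]
    - [0,0,-0.1]
    - [0.03,-0.005,-0.15]
    - [0.09,-0.01,-0.15]
    - [0.15,-0.02,-0.15]
    - [0.21,-0.03,-0.15]
    - [0.27,-0.04,-0.15]
    - [0.32,-0.045,-0.15]
    - [0.354,-0.049,-0.15]
    - [0.354,-0.049,-0.12]
    - [0.354,-0.049,-0.1]
    - [0.354,-0.049,-0.1]
  grip: [0.9,0.9,0.9,0.9,0.9,0.9,0.9,0.9,0.9,0.9,0.9,0.9]

```text
clock: 16.32
tool_pos: [0.5172, 0.074, 0.1231]
eef_rot: [0.673, 0.739, -0.018, 0.01]
contact_force: [0.2, -0.6, -2.9]
opening: 0.27
finger_force: 25.0
```

Run:
```python
from m import *
np.set_printoptions(precision=4,suppress=True)
im=cams.snapshot('top');im2=cams.snapshot('scene')
s=r.get_state();p=np.array(s['tool_pos']);Rm=R.from_quat(s['eef_rot']).as_matrix();print(p,s['contact_force'],s['opening']);print(Rm)
for c in('top','scene'):
  print(c,[(round(d['p'],2),np.round(d['position'],4)) for d in models.place_of(c,'level_mid')],rect(c,'level_mid',p[2]+.01,p))
cv2.imwrite('pics/u.png',cv2.convertScaleAbs(cv2.resize(im2[165:255,220:340],(720,540))[:,:,::-1],alpha=1.5))
print(Rm.T@(np.array([.519,.0745,.1])-p))
```

```text
[0.5186 0.0743 0.1247] [ 0.3511  0.0891 -3.326 ] 0.2702290265469063
[[-0.092   0.9957 -0.0061]
 [ 0.995   0.0917 -0.0383]
 [-0.0375 -0.0096 -0.9992]]
top [(0.92, array([ 0.3302, -0.3448,  0.0189])), (0.69, array([ 0.3576,  0.142 , -0.0033])), (0.41, array([ 0.5593,  0.4611, -0.0008]))] []
scene [(0.69, array([0.5174, 0.0723, 0.1199])), (0.56, array([ 0.3285, -0.3485,  0.0172]))] [(0.54, 527, 119, 37, 45, 'long dir deg', 3.4)]
[0.0011 0.0006 0.0247]
```

View pics/u.png

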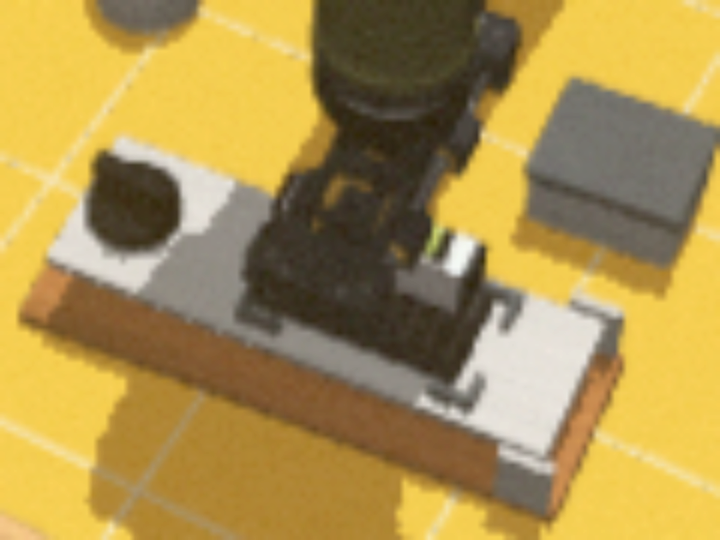

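The view shows the level held along the tray above the trivet, centred as far as can be seen.

Call:
jog_arm:
  turn:
    - [-0.009,0,0]
    - [-0.009,0,0]
    - [-0.009,0,0]
    - [-0.009,0,0]
    - [-0.009,0,0]
    - [-0.009,0,0]
  translation:
    - [0.001,0.001,0.01]
    - [0.001,0.001,0.018]
    - [0.001,0.001,0.024]
    - [0.001,0.001,0.027]
    - [0.001,0.001,0.028]
    - [0.001,0.001,0.028]
  grip: [0.9,0.9,0.9,0.9,0.9,0.9]

```text
clock: 17.38
tool_pos: [0.5194, 0.0744, 0.0966]
eef_rot: [0.674, 0.739, -0.013, 0.014]
contact_force: [-0.5, 0.2, -1.5]
opening: 0.268
finger_force: 25.0
```

Call:
jog_arm:
  turn:
    - [0,0,0]
    - [0,0,0]
    - [0,0,0]
    - [0,0,0]
  translation:
    - [0,0,0.0005]
    - [0,0,0.001]
    - [0,0,0.0015]
    - [0,0,0.0015]
  grip: [0.9,0.9,0.9,0.9]

```text
clock: 17.88
tool_pos: [0.5195, 0.0741, 0.0957]
eef_rot: [0.674, 0.739, -0.013, 0.014]
contact_force: [-1.1, -1.1, 7.3]
opening: 0.269
finger_force: 25.0
```

Call:
jog_arm:
  turn:
    - [0,0,0]
    - [0,0,0]
    - [0,0,0]
    - [0,0,0]
    - [0,0,0]
    - [0,0,0]
    - [0,0,0]
  translation:
    - [0,0,-0.0005]
    - [0,0,-0.0005]
    - [0,0,-0.0005]
    - [0,0,-0.03]
    - [0,0,-0.07]
    - [0,0,-0.13]
    - [0,0,-0.13]
  grip: [0.4,0.4,0.4,0.4,0.4,0.4,0.4]

```text
clock: 18.75
tool_pos: [0.5214, 0.0805, 0.2287]
eef_rot: [0.674, 0.739, -0.009, 0.016]
contact_force: [-0.2, -0.7, -0.2]
opening: 0.603
finger_force: 0.0
```

Run:
```python
from m import *
np.set_printoptions(precision=4,suppress=True)
im=cams.snapshot('top');im2=cams.snapshot('scene')
s=r.get_state();p=np.array(s['tool_pos']);Rm=R.from_quat(s['eef_rot']).as_matrix();print(p,s['contact_force'],s['opening']);print(Rm)
for c in('top','scene'):
  for n in('level_mid','trivet_mid','bubble','foot_bar','foot'): print(c,n,[(round(d['p'],2),np.round(d['position'],4)) for d in models.place_of(c,n)])
a=cv2.resize(im2[165:255,220:340],(480,360),interpolation=cv2.INTER_CUBIC)
b=cv2.resize(im2[175:215,225:265],(300,300),interpolation=cv2.INTER_CUBIC);c=cv2.resize(im[195:235,304:344],(300,300),interpolation=cv2.INTER_CUBIC)
o=np.zeros((600,780,3),'uint8');o[:360,:480]=a;o[:300,480:]=cv2.convertScaleAbs(b,alpha=1.8);o[300:,480:]=cv2.convertScaleAbs(c,alpha=2.2)
o[:360,:480]=cv2.convertScaleAbs(a,alpha=1.4)
cv2.imwrite('pics/v.png',o[:,:,::-1])
```

```text
[0.519  0.0789 0.2251] [ 0.2633  0.1956 -0.3214] 0.5980548481250385
[[-0.0917  0.9958  0.004 ]
 [ 0.9951  0.0918 -0.0376]
 [-0.0378  0.0005 -0.9993]]
top level_mid [(0.55, array([ 0.3311, -0.3483,  0.0199]))]
top trivet_mid []
top bubble []
top foot_bar [(0.82, array([ 0.5277, -0.0724,  0.0929]))]
top foot [(0.57, array([ 0.5329, -0.066 ,  0.0639]))]
scene level_mid [(0.96, array([0.5162, 0.0722, 0.0918])), (0.62, array([0.5232, 0.0429, 0.0033])), (0.54, array([ 0.3267, -0.346 ,  0.0185]))]
scene trivet_mid [(0.62, array([0.5201, 0.0682, 0.0662])), (0.56, array([0.3383, 0.3601, 0.009 ]))]
scene bubble []
scene foot_bar [(0.6, array([ 0.5283, -0.0707,  0.0908]))]
scene foot [(0.68, array([ 0.5341, -0.0682,  0.0682]))]
```

View pics/v.png

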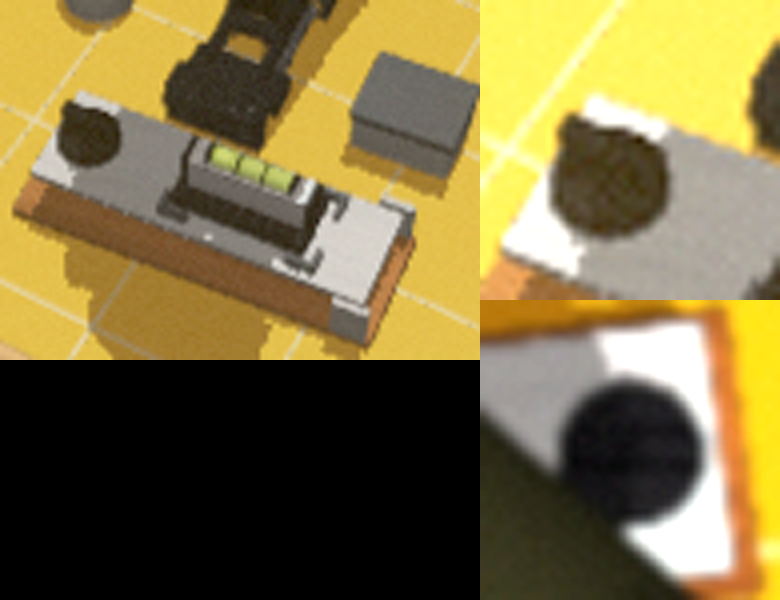

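Run:
```python
from m import *
np.set_printoptions(precision=4,suppress=True)
imt=cams.snapshot('top');ims=cams.snapshot('scene')
a0=np.radians(95.27)
M={}
for cam,im in(('top',imt),('scene',ims)):
  ds=[d for d in models.masks_of(cam,'foot') if np.linalg.norm(np.argwhere(d['pixels']).mean(0)[::-1]-proj(cam,[.532,-.067,.075])[0])<12]
  print(cam,[(d['p'],d['pixels'].sum()) for d in ds]); M[cam]=ds[0]['pixels'] if ds else None
t=np.linspace(0,2*np.pi,60)
sk=np.array([[.026*np.cos(u),.026*np.sin(u),z] for z in(0,.015) for u in t])
def sil(cam,c,ang):
  m=np.zeros((420*4,560*4),'uint8')
  y=np.array([np.cos(ang),np.sin(ang),0]);x=np.array([y[1],-y[0],0])
  bar=np.array([i*.006*x+j*.023*y+[0,0,k] for i in(-1,1) for j in(-1,1) for k in(.015,.039)])
  for P in(sk,bar): cv2.fillConvexPoly(m,cv2.convexHull(((proj(cam,P+c)+.5)*4).round().astype('int32')),1)
  return m
def score(cam,c,ang):
  m=cv2.resize(M[cam].astype('uint8'),None,fx=4,fy=4,interpolation=cv2.INTER_NEAREST); s=sil(cam,c,ang)
  return (m&s).sum()/(m|s).sum()
for deg in range(0,180,15):
  out=[]
  for cam in M:
    if M[cam] is None: continue
    out.append(max((round(score(cam,np.array([.533+dx,-.068+dy,.063]),a0+np.radians(deg)),3),dx,dy) for dx in np.arange(-.006,.007,.003) for dy in np.arange(-.006,.007,.003)))
  print(deg,out)
u=proj('top',[.532,-.067,.1])[0].round().astype(int)
g=cv2.cvtColor(imt,cv2.COLOR_RGB2GRAY)[u[1]-9:u[1]+10,u[0]-10:u[0]+11];print(g)
```

```text
top [(0.77, np.int64(283))]
scene [(0.76, np.int64(184))]
0 [(np.float64(0.851), np.float64(0.0), np.float64(0.003000000000000001)), (np.float64(0.798), np.float64(0.003000000000000001), np.float64(0.0))]
15 [(np.float64(0.851), np.float64(0.0), np.float64(0.003000000000000001)), (np.float64(0.799), np.float64(0.003000000000000001), np.float64(0.0))]
30 [(np.float64(0.849), np.float64(0.0), np.float64(0.003000000000000001)), (np.float64(0.793), np.float64(0.003000000000000001), np.float64(-0.003))]
45 [(np.float64(0.849), np.float64(0.0), np.float64(0.003000000000000001)), (np.float64(0.786), np.float64(0.003000000000000001), np.float64(-0.003))]
60 [(np.float64(0.851), np.float64(0.0), np.float64(0.003000000000000001)), (np.float64(0.776), np.float64(0.003000000000000001), np.float64(-0.003))]
75 [(np.float64(0.853), np.float64(0.0), np.float64(0.003000000000000001)), (np.float64(0.769), np.float64(0.003000000000000001), np.float64(-0.003))]
90 [(np.float64(0.854), np.float64(0.0), np.float64(0.0)), (np.float64(0.764), np.float64(0.003000000000000001), np.float64(-0.003))]
105 [(np.
[... 1705 characters left out ...]
8   5   5   7   6   6   5   7   8  11  11  11  12  10   9  17
   51  96 104]
 [ 13   6   5   7   4   7   5   7   5   8   9  10  11  11  11  10  11  18
   55 101 113]
 [ 12   8   7   8   8  10   8   9   7  11  14  14  14  13  14  15  15  33
   74 112 120]
 [ 11  10   7   9   9   8  10  11   9  14  14  16  17  16  16  15  24  51
   96 124 125]
 [ 15  12  10  10   8  10   9  10  10  14  15  16  16  17  16  18  37  75
  113 131 127]
 [ 15  14  13  11  10  10  10   8  10  15  16  15  17  17  20  33  62 101
  125 134 128]
 [ 16  16  15  13  10   9   9   9  11  14  16  17  19  24  35  61  97 122
  133 135 128]
 [ 18  16  14  14  13  13  11   9  10  16  18  22  33  53  71  98 121 132
  136 135 130]]
```

Run:
```python
from m import *
np.set_printoptions(precision=4,suppress=True)
s=r.get_state();p=np.array(s['tool_pos']);Rm=R.from_quat(s['eef_rot']).as_matrix();print(p,s['q'],s['clock'])
print(Rm.T@(np.array([.5323,-.0668,.125])-p))
```

```text
[0.519  0.0792 0.2249] [ 0.0411  0.6407 -0.492   1.89    0.4876  0.7424 -0.6482] 19.55
[-0.1427 -0.0001  0.1053]
```

Call:
jog_arm:
  turn:
    - [0,0,0]
    - [0,0.015,0]
    - [0,0.015,0]
    - [0,0.015,0]
    - [0,0.015,0]
    - [0,0.015,0]
    - [0,0.015,0]
  translation:
    - [-0.06,0,0]
    - [-0.12,0,0]
    - [-0.143,0,0.03]
    - [-0.143,0,0.09]
    - [-0.143,0,0.105]
    - [-0.143,0,0.105]
    - [-0.143,0,0.105]
  grip: [0.5,0.5,0.5,0.5,0.5,0.5,0.5]

```text
clock: 20.42
tool_pos: [0.5338, -0.0662, 0.1271]
eef_rot: [0.673, 0.739, -0.007, 0.009]
contact_force: [0.2, 0.3, -1.0]
opening: 0.499
finger_force: 0.0
```

Run:
```python
from m import *
np.set_printoptions(precision=4,suppress=True)
s=r.get_state();p=np.array(s['tool_pos']);Rm=R.from_quat(s['eef_rot']).as_matrix();print(p,s['opening'],s['contact_force']);print(Rm)
print(Rm.T@(np.array([.5323,-.0668,.103])-p))
```

```text
[ 0.5338 -0.0662  0.1271] 0.4985896888390223 [ 0.1757  0.3018 -1.0411]
[[-0.0932  0.9956  0.0049]
 [ 0.9954  0.0933 -0.0221]
 [-0.0225  0.0028 -0.9997]]
[ 0.0001 -0.0016  0.0241]
```

Go down to the skirt, then close on the bar.

Call:
jog_arm:
  turn:
    - [0,0,0]
    - [0,0,0]
    - [0,0,0]
    - [0,0,0]
    - [0,0,0]
    - [0,0,0]
    - [0,0,0]
    - [0,0,0]
    - [0,0,0]
    - [0,0,0]
  translation:
    - [0,-0.0015,0.015]
    - [0,-0.0015,0.022]
    - [0,-0.0015,0.024]
    - [0,-0.0015,0.024]
    - [0,-0.0015,0.024]
    - [0,-0.0015,0.024]
    - [0,-0.0015,0.024]
    - [0,-0.0015,0.024]
    - [0,-0.0015,0.024]
    - [0,-0.0015,0.024]
  grip: [0.5,0.5,0.5,0.95,0.95,0.95,0.95,0.95,0.95,0.95]
  force: 30

```text
clock: 21.68
tool_pos: [0.5313, -0.0676, 0.1015]
eef_rot: [0.674, 0.739, -0.007, 0.008]
contact_force: [1.5, 0.9, 0.4]
opening: 0.14
finger_force: 28.5
```

Call:
jog_arm:
  turn:
    - [0,0,0]
    - [0,0,0]
    - [0,0,0]
    - [0,0,0]
    - [0,0,0]
    - [0,0,0]
    - [0,0,0]
  translation:
    - [0,0,0.001]
    - [0,0,0.002]
    - [0,0,0.003]
    - [0,0,0.004]
    - [0,0,0.005]
    - [0,0,0.005]
    - [0,0,0.005]
  grip: [0.95,0.95,0.95,0.95,0.95,0.95,0.95]

```text
clock: 22.55
tool_pos: [0.5322, -0.068, 0.0976]
eef_rot: [0.674, 0.739, -0.007, 0.009]
contact_force: [0.3, 0.7, 12.7]
opening: 0.134
finger_force: 29.1
```

```bash
cat > b.py <<'E'
from m import *
np.set_printoptions(precision=4,suppress=True,linewidth=200)
def vial(cam,im,c=(.519,.0735),z=.11,deg=95.27,k=4,hx=20,hy=65):
    a=np.radians(deg);Y=np.array([np.cos(a),np.sin(a)]);X=np.array([Y[1],-Y[0]])
    gx,gy=np.meshgrid(np.arange(-hy,hy,1/k),np.arange(-hx,hx,1/k))  # cols: y along, rows: x
    W=np.c_[np.array(c)+(gy.reshape(-1,1)*X+gx.reshape(-1,1)*Y)/1000,np.full(gx.size,z)]
    uv=proj(cam,W).astype('float32').reshape(*gx.shape,2)
    return cv2.remap(im,uv[...,0],uv[...,1],cv2.INTER_CUBIC)
E
python3 - <<'E'
from b import *
s=r.get_state();print(s['tool_pos'],s['contact_force'])
im=cams.snapshot('top');im2=cams.snapshot('scene')
for c in('top','scene'): print(c,[(n,round(d['p'],2),np.round(d['position'],4)) for n in('bubble','level_mid') for d in models.place_of(c,n)])
cv2.imwrite('pics/w.png',np.vstack([cv2.convertScaleAbs(vial('top',im),alpha=1.6),cv2.convertScaleAbs(vial('scene',im2),alpha=1.2),cv2.resize(im2[185:230,240:320],(520,292))])[:,:,::-1])
V=vial('scene',im2,k=1)
for row in range(10,32,2): print(row-20,V[row,::3,2])
E
```

```text
[ 0.5322 -0.068   0.0976] [ 0.3229  0.6728 12.7168]
top [('bubble', 0.3, array([ 0.5232,  0.0412, -0.0038])), ('level_mid', 0.86, array([0.5198, 0.0742, 0.0902])), ('level_mid', 0.71, array([ 0.3591,  0.1412, -0.0032])), ('level_mid', 0.5, array([ 0.7173,  0.3122, -0.0007]))]
scene [('level_mid', 0.87, array([ 0.3248, -0.3489,  0.02  ])), ('level_mid', 0.72, array([0.5194, 0.0716, 0.0925])), ('level_mid', 0.26, array([ 0.5611,  0.4584, -0.0011]))]
-10 [70 82 84 74 50 51 81 93 76 59 79 95 69 71 61 60 73 64 55 70 62 65 67 65 58 62 65 61 68 63 63 65 56 55 62 69 66 68 62 55 55 58 58 61]
-8 [107 108 114 118  77  66 111 131 108  72  62  89  87  92  73  70  91  82  54  89  76  79  91  82  65  67  81  72  91  75  77  86  71  50  65 101  91  96  81  60  54  60  63  73]
-6 [135 136 138 148  99  73 133 157 143  99  56  73 100 107  87  82 104  93  47  94  95  93 107 101  80  64  90  89 110  92  90 106  87  41  53 127 131 132 109  65  48  59  71  88]
-4 [150 144 143 148  95  59 146 162 159 114  52  60 104 103  88  86  95  82  43  75  92  98 102 100  92  57  73  95 112 101  96 104  87  36  40 129 
[... 594 characters left out ...]
69  45 137 157 163 105  39  50  89  94  92  99  76  70  47  59  75  74  74  77  76  39  49  73  77  76  76  74  72  48  34 132 162 162 160  99  30  20  36  24]
6 [144 145 146 138  77  44 128 163 163 113  43  50  76  83  83  85  73  61  38  53  67  66  67  71  71  42  40  66  72  74  69  69  68  40  38 126 166 164 154  88  31  21  33  22]
8 [144 145 144 143  79  49 124 168 161 124  52  52  71  76  73  74  76  63  31  57  60  62  69  66  65  50  33  60  68  67  62  67  61  34  44 132 163 163 161  86  29  21  29  20]
10 [143 144 145 141  82  52 128 161 163 144  72  64  88  81  76  84  88  86  59  73  74  77  81  77  76  63  44  69  74  71  73  74  62  46  39 138 161 163 167  90  28  18  24  20]
```

View pics/w.png

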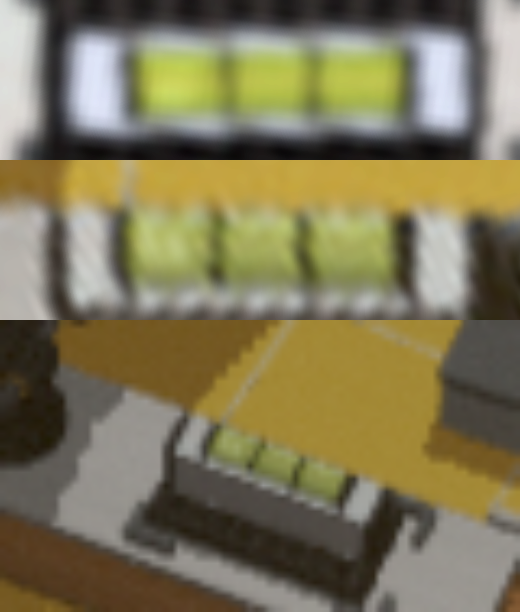

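The rectified top view shows the vial with the black lines at columns 228 and 314. The bubble is a brighter patch at about 165, at the knob end, which is high as expected. I'll turn 0.5 rad clockwise and follow it down.

Call:
jog_arm:
  turn:
    - [0,0,0.1]
    - [0,0,0.2]
    - [0,0,0.3]
    - [0,0,0.4]
    - [0,0,0.5]
    - [0,0,0.5]
    - [0,0,0.5]
  translation:
    - [0,0,0.0006]
    - [0,0,0.0012]
    - [0,0,0.0018]
    - [0,0,0.0024]
    - [0,0,0.003]
    - [0,0,0.003]
    - [0,0,0.003]
  grip: [0.95,0.95,0.95,0.95,0.95,0.95,0.95]

```text
clock: 23.72
tool_pos: [0.5323, -0.0683, 0.0947]
eef_rot: [0.836, 0.549, -0.004, 0.011]
contact_force: [1.7, -0.7, 12.3]
opening: 0.13
finger_force: 30.0
```

```bash
cat >> b.py <<'E'
def report():
    s=r.get_state();print(s['clock'],s['tool_pos'],s['contact_force'],s['moment'],s['opening'],s['finger_force'])
    V=vial('top',cams.snapshot('top'),c=(.5187,.0758),k=1,hy=45)
    b=cv2.cvtColor(V,cv2.COLOR_RGB2GRAY)[14:24].mean(0)
    print('y -45..44 step1 gray');print(b.astype(int)); print('blue');print(V[14:24,:,2].mean(0).astype(int))
E
python3 -c "from b import *; report()"
```

```text
23.725 [ 0.5323 -0.0683  0.0947] [ 1.6524 -0.674  12.3063] [ 0.0148 -0.1599 -0.1688] 0.1302066885875024 30.00135785434395
y -45..44 step1 gray
[141 141 141 137 130 121 105  86  70  61  63  72  84  95 104 108 111 113 114 117 118 119 119 119 119 119 118 116 113 107 100  92  86  83  85  90  98 104 107 109 110 110 110 111 111 111 110 110 110
 109 107 104  99  92  86  82  82  86  94 102 107 109 110 110 109 109 109 109 109 109 109 109 108 107 104  97  88  77  65  58  63  76  95 112 125 136 140 141 141 140]
blue
[153 153 153 149 141 132 113  92  70  51  42  38  40  45  49  50  52  53  54  55  57  57  58  58  58  58  57  55  53  50  46  42  40  39  40  43  47  49  50  51  51  51  51  51  51  51  51  51  51
  50  50  48  46  43  41  39  38  40  44  48  50  51  51  50  49  49  49  49  49  50  50  49  49  48  47  44  40  38  38  44  60  80 102 123 136 148 152 153 153 151]
```

Call:
jog_arm:
  turn:
    - [0,0,0.1]
    - [0,0,0.2]
    - [0,0,0.3]
    - [0,0,0.4]
    - [0,0,0.4]
    - [0,0,0.4]
    - [0,0,0.4]
    - [0,0,0.4]
    - [0,0,0.4]
    - [0,0,0.4]
    - [0,0,0.4]
    - [0,0,0.4]
    - [0,0,0.4]
    - [0,0,0.4]
    - [0,0,0.4]
  translation:
    - [0,0,0.0006]
    - [0,0,0.0012]
    - [0,0,0.0018]
    - [0,0,0.0024]
    - [0,0,0.0024]
    - [0,0,0.0024]
    - [0,0,0.0024]
    - [0,0,0.0024]
    - [0,0,0.0024]
    - [0,0,0.0024]
    - [0,0,0.0024]
    - [0,0,0.0024]
    - [0,0,0.0024]
    - [0,0,0.0024]
    - [0,0,0.0024]
  grip: [0.95,0.95,0.95,0.95,0.95,0.95,0.95,0.95,0.95,0.95,0.95,0.95,0.95,0.95,0.95]

```text
clock: 25.65
tool_pos: [0.5322, -0.0688, 0.0922]
eef_rot: [0.928, 0.372, -0.002, 0.012]
contact_force: [0.7, -1.8, 13.2]
opening: 0.136
finger_force: 30.1
```

```bash
python3 -c "from b import *; report()"
```

```text
25.65 [ 0.5322 -0.0688  0.0922] [ 0.6859 -1.7905 13.1923] [-0.0687 -0.203  -0.1816] 0.13603107215383964 30.071751003270037
y -45..44 step1 gray
[141 141 140 136 128 119 102  82  67  61  67  78  89  99 107 109 110 111 111 110 110 110 110 110 110 110 110 108 106 102  96  91  88  88  93 101 110 116 119 119 119 116 114 112 110 110 109 109 109
 106 103  98  91  84  79  80  85  92  99 105 108 109 110 110 109 109 109 109 110 109 109 109 107 104  98  88  77  67  63  65  77  93 110 124 133 139 141 140 140 137]
blue
[153 152 152 148 140 129 110  87  65  47  40  38  41  46  50  51  51  51  51  51  51  51  51  51  51  50  50  49  48  46  44  42  41  42  46  50  55  58  59  59  58  55  53  51  50  50  50  50  50
  48  47  45  42  39  37  37  39  43  46  49  50  50  50  49  49  49  49  49  50  50  50  50  49  47  45  41  38  40  48  61  82 101 120 136 144 151 153 152 152 149]
```

Call:
jog_arm:
  turn:
    - [0,0,0.08]
    - [0,0,0.16]
    - [0,0,0.24]
    - [0,0,0.32]
    - [0,0,0.32]
    - [0,0,0.32]
    - [0,0,0.32]
    - [0,0,0.32]
    - [0,0,0.32]
    - [0,0,0.32]
    - [0,0,0.32]
    - [0,0,0.32]
    - [0,0,0.32]
    - [0,0,0.32]
    - [0,0,0.32]
    - [0,0,0.32]
    - [0,0,0.32]
    - [0,0,0.32]
  translation:
    - [0,0,0.0005]
    - [0,0,0.001]
    - [0,0,0.0015]
    - [0,0,0.002]
    - [0,0,0.002]
    - [0,0,0.002]
    - [0,0,0.002]
    - [0,0,0.002]
    - [0,0,0.002]
    - [0,0,0.002]
    - [0,0,0.002]
    - [0,0,0.002]
    - [0,0,0.002]
    - [0,0,0.002]
    - [0,0,0.002]
    - [0,0,0.002]
    - [0,0,0.002]
    - [0,0,0.002]
  grip: [0.95,0.95,0.95,0.95,0.95,0.95,0.95,0.95,0.95,0.95,0.95,0.95,0.95,0.95,0.95,0.95,0.95,0.95]

```text
clock: 27.95
tool_pos: [0.5322, -0.0691, 0.0903]
eef_rot: [0.976, 0.219, -0.0, 0.012]
contact_force: [1.2, -1.9, 12.5]
opening: 0.133
finger_force: 30.2
```

```bash
python3 -c "from b import *; report()"
```

```text
27.95 [ 0.5322 -0.0691  0.0903] [ 1.1686 -1.9204 12.5301] [-0.0151 -0.1612 -0.0678] 0.13329325909753578 30.22515881806612
y -45..44 step1 gray
[103 116 124 125 120 109  93  77  65  63  70  81  91 100 106 108 109 109 109 109 109 109 109 109 109 109 108 106 103  98  92  86  82  81  85  91  99 105 108 111 114 115 117 118 118 119 119 117 115
 110 103  96  88  82  81  85  93 100 104 107 108 108 108 107 107 108 108 108 108 108 108 108 105 100  93  81  69  62  62  72  88 104 120 131 135 139 139 138 136 132]
blue
[112 126 135 136 131 120 100  78  58  44  39  39  42  46  49  50  50  50  50  49  50  50  50  50  50  50  50  48  48  45  43  40  38  38  39  41  44  47  49  51  53  54  56  57  58  59  59  58  56
  52  48  44  40  37  37  39  43  46  48  49  49  48  48  48  48  48  48  49  49  49  49  49  48  45  42  39  37  42  55  73  96 114 130 142 147 150 151 150 147 143]
```

Call:
jog_arm:
  turn:
    - [0,0,-0.03]
    - [0,0,-0.06]
    - [0,0,-0.06]
    - [0,0,-0.06]
    - [0,0,-0.06]
    - [0,0,-0.06]
    - [0,0,-0.06]
    - [0,0,-0.06]
    - [0,0,-0.06]
    - [0,0,-0.06]
    - [0,0,-0.06]
    - [0,0,-0.06]
    - [0,0,-0.06]
    - [0,0,-0.06]
    - [0,0,-0.06]
    - [0,0,-0.06]
  translation:
    - [0,0,0]
    - [0,0,0]
    - [0,0,0]
    - [0,0,0]
    - [0,0,0]
    - [0,0,0]
    - [0,0,0]
    - [0,0,0]
    - [0,0,0]
    - [0,0,0]
    - [0,0,0]
    - [0,0,0]
    - [0,0,0]
    - [0,0,0]
    - [0,0,0]
    - [0,0,0]
  grip: [0.95,0.95,0.95,0.95,0.95,0.95,0.95,0.95,0.95,0.95,0.95,0.95,0.95,0.95,0.95,0.95]

```text
clock: 30.0
tool_pos: [0.5324, -0.069, 0.0905]
eef_rot: [0.969, 0.248, -0.0, 0.012]
contact_force: [0.8, -2.2, 15.2]
opening: 0.132
finger_force: 30.2
```

Run:
```python
from b import *; report()
for c in('top','scene'):
    cams.snapshot(c)
    print(c,[(n,round(d['p'],2),np.round(d['position'],4)) for n in('bubble','level_mid','trivet_mid') for d in models.place_of(c,n)])
```

```text
30.0 [ 0.5324 -0.069   0.0905] [ 0.7981 -2.1581 15.163 ] [-0.0045 -0.0897 -0.2095] 0.13170306132167356 30.223744226123017
y -45..44 step1 gray
[110 121 127 126 121 110  94  77  65  62  69  80  91 100 106 108 109 109 110 110 110 109 109 109 109 109 108 107 105 101  96  90  86  84  87  93 101 107 109 112 114 115 117 118 119 119 119 116 114
 109 101  94  86  81  79  83  90  97 103 107 109 109 109 109 109 108 108 108 108 108 108 108 105 100  93  82  70  64  65  74  90 105 121 131 136 139 141 140 138 134]
blue
[119 132 139 138 132 120 100  78  59  43  39  38  42  47  50  50  51  51  51  51  51  50  50  50  50  50  50  49  49  47  44  42  40  39  40  42  46  48  50  52  53  55  56  57  58  59  59  58  55
  51  47  42  39  37  37  39  42  46  48  49  50  50  50  50  49  49  48  49  49  49  49  49  48  46  43  40  39  44  57  74  96 114 131 143 148 151 152 151 149 145]
top [('level_mid', 0.85, array([0.5235, 0.0709, 0.0839])), ('level_mid', 0.64, array([ 0.5593,  0.4645, -0.0018])), ('level_mid', 0.59, array([0.7164, 0.3108, 0.0008])), ('trivet_mid', 0.67, array([0.5187, 0.0723, 0.057 ])), ('trivet_mid', 0.62, array([0.3386, 0.3613, 0.0028])), ('trivet_mid', 0.31, array([ 0.6826, -0.3183, -0.0014]))]
scene [('level_mid', 0.81, array([0.5222, 0.0696, 0.0868])), ('level_mid', 0.55, array([ 0.3248, -0.3494,  0.0206])), ('trivet_mid', 0.76, array([0.5201, 0.071 , 0.0626])), ('trivet_mid', 0.64, array([0.5192, 0.0716, 0.0867])), ('trivet_mid', 0.59, array([0.3434, 0.3658, 0.0056])), ('trivet_mid', 0.24, array([0.5183, 0.0704, 0.0508]))]
```

```bash
python3 -c "from plant import r; print(r.finish_job())"
```

```text
the job is handed in; nothing more can be done
None
```

I handed the job in at about 30 s: the trivet lies in the pocket, the level stands on it, and the arm is still holding the knob down with about 15 N. By my own measurement the bubble is about 1 mm from the middle; no verdict came back.

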